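# Check the push latch of the blue fuel flap

## Task

Check the push latch of the fuel flap on the blue car body section: gently press the shut flap in with a fingertip so that it pops open, take the finger away and let the flap stand open by itself for a second, then push it back down and press it home so that it stays latched shut. Only push on the flap's outer face: do not grip it or hook it from beneath. Leave the white section's flap shut, and do not move or tip any of the other things on the table.

Things in the scene. Friction and masses are not known exactly. Their poses are not given: they have to be found in the camera images.
- blue_section: Blue car body section, fixed, on a black stand 250 x 230 mm whose height varies by 60 mm. Origin: centre of the stand, 115 mm below the panel's centre. Its panel, 240 x 220 mm, is tilted 0.2 rad about y (normal leans to this frame's -x, the low edge is on the -x side). In its middle is a 130 x 130 mm blue fuel flap, hinged along its +y edge, free edge on the -y side.
- white_section: White car body section of the same make and size as the blue one, with its own push-latch flap and a stand of its own height; fixed. Origin as for the blue one. Not to be used.
- blue_flap (a joint): Opening angle (rad): -0.01 to 0 latched shut, 0.58 to 0.6 popped open. Push-push latch, spring always opening: from either state, push to the bottom (-0.066) and let go: it changes over and stays there. A press short of the bottom returns to where it was; holding 0.3 s at the bottom makes sure. Swings open in under 1 s. Cannot be pulled open.
- blue_flap_press (a point): Good place to press, marked by a pale dot 16 mm across: on the blue flap's outer face, 100 mm from the hinge, 30 mm from the free edge, mid-width; moves with the flap. z outer normal, -y from hinge to free edge. Shut, the face is 2 mm proud of the panel. The bottom is 6 to 7 mm below shut here; slowly 1 to 3 N, but 6 to 10 N at a brisk touch; the bottom stop is springy: aim 10 mm below shut.
- blue_flap_hinge (a point): Middle of the blue flap's hinge edge, level with its outer face; stays put as the flap swings. Axes as for blue_flap_press. The flap is 6 mm thick and reaches 130 mm from here to its free edge; a black liner, 110 x 112 mm, 3 mm thick, covers its underside and must not be touched. More than 60 N on the flap would damage it.
- white_flap (a joint): Opening angle of the white flap in rad: 0 shut. It must stay shut.
- cup_a: White paper cup, 84 mm across the rim, 100 mm tall, standing, open end up; origin at the centre of its foot.
- cup_b: Another such white paper cup; origin at the centre of its foot.
- paint_pot: Small blue touch-up paint jar with a black cap, 32 mm across, 75 mm tall, standing on the low ledge of the blue section's stand, in front of the panel (ledge 120 mm wide, 65 mm deep, 14 mm above the section's origin); origin at the centre of its foot.
- key_fob: Black car key fob lying on the ledge of the white section's stand, 70 x 36 x 14 mm; origin at the centre of its underside.
- hammer: Hammer, 260 mm long, lying flat on the left; handle towards its own -x.
- tape_roll: Roll of yellow tape lying flat, 90 mm across, 30 mm high; origin at the centre of its underside.

How it is judged:
On the way:
1. the blue flap has popped open and stands open by itself, touched by nothing (value of joint blue_flap above 0.5 rad and contact force between blue_flap and anything else below 0.1 N), for 0.5 s.
At the end, for the whole second after the job is handed in: the blue flap is latched shut by itself (within 0.03 rad of flush), the white flap is shut, and every bystander is within 30 mm of where it stood (value of joint blue_flap between -0.03 and 0.03 rad and value of joint white_flap below 0.03 rad and distance of each of cup_a, cup_b, paint_pot, key_fob, hammer, tape_roll from where it was at the start of the episode below 0.03 m); the robot touches nothing.
It fails at once if the white flap is popped open (value of joint white_flap above 0.08 rad).
It fails at once if the blue flap is gripped or hooked from beneath (contact force between blue_flap_c1 and anything else above 0.5 N).
It fails at once if the blue flap is struck or leaned on with more than 60 N (contact force between blue_flap and anything else above 60 N).
It fails at once if one of the other things on the table is moved by more than 30 mm, lifted or carried (distance of any of cup_a, cup_b, paint_pot, key_fob, hammer, tape_roll from where it was at the start of the episode above 0.03 m).
It fails at once if a cup or the paint jar is tipped (angle between any of cup_a, cup_b, paint_pot's own z axis and vertical above 0.35 rad).
It also fails if it takes over 42 s, if anything falls off the work surface, if the arm or the gripper's body presses on something with over 40 N, if the wrist force passes 120 N, or if a joint passes its speed limit or range.

## Robot

A 6-joint arm with a two-finger parallel gripper is mounted at the origin on the work surface. World frame = base frame: x ahead of the robot, y to its left, z up, the work surface at z = 0. Lengths are in m, angles in rad, forces in N, time in s.
With the tool pointing down it reaches from about 0.325 to 0.9 m from the base axis. Payload 6.1 kg.
Tool frame: the origin (TCP) lies midway between the tips of the shut fingers; the grasp point (between the pads) lies 19 mm behind it; z points along the fingers, y is the line along which they close (so a half turn about z gives the same grasp; the last joint's range is limited). The gripper opens to 85 mm and grips with 20 to 120 N. Pads are 22 mm wide; open, the fingers measure 114 mm over their backs; the gripper's body (76 mm by 85 mm) begins 54 mm behind the grasp point. The pads swing forward as they close: fully open they stand 13 mm farther back than shut.
Start: joints at [-0.126, 0.22, 1.526, -0, 1.395, -0.126], TCP at [0.625, -0, 0.231] pointing down, gripper open.
Joint ranges: [-2.98, 2.98], [-0.91, 2.08], [0.09, 2.57], [-1.24, 4.39], [0.2, 2.65], [-2.68, 2.68]. Speed limits (rad/s): [2.57, 2.57, 3.01, 3.14, 3.14, 3.14].

## Interface

Orientations are given as a unit quaternion [w, x, y, z].
In Python, from workcell import env gives the robot as it stands. The module is installed in compiled form; this text tells all that it offers.
- The arm moves only by the tool servo_tool, never from a script. Its argument "increments" is a list of rows, each a list of 2 entries, a list of its own where there are three numbers: the shift along the tool's x, y, z in mm, then the turn about the tool's z in degrees. In form: [[[tx, ty, tz], roll], ...]. A call has 1 to 10 rows; each row is the pose to reach, as a shift and turn from the pose commanded when the call began, along the tool's axes at that moment; what a row does not reach only later rows make up. A row lasts 1/10 s, in which the tool goes at most 50 mm and 8.59 degrees, less where a joint would pass 70% of its speed; a pose out of reach is approached as far as the arm can. A call with a gripper value outside its range is refused whole. "gripper" is the finger opening in mm, from 0 to 85.4, set as the call begins (left out, the last holds). The fingers move at their own pace and stop on an object; the grip force is fixed at half the most. Time passes only in rows, so rows that repeat a pose let the fingers close. It gives the time, the measured TCP pose, the force, the opening and the grip force at its end, in the units of the state.
- env.state(): the state, without advancing time (a new reading comes with each control period).
- env.snapshot(name): name is "scene" or "side" or "wrist"; returns a dict with "image" (420x560x3 uint8, red, green, blue), "fx", "fy", "cx", "cy" (pixels), "k1" (the pictures are not rectified: a ray, as slopes to the right and down, at radius r is drawn at 1 + k1 r^2 times it, then the intrinsics apply), "R" (3x3) and "t" (3): a world point X has camera coordinates R X + t. Camera axes: x right, y down, z forward; pixel columns grow to the right and rows downward; lengths in m; the calibration is good to about 2 mm. A picture is of the moment at which its call begins. There is no depth.
- env.finish_job(): hands the job in; it is judged then, once.
Trained networks look in a picture, given as the dict that the camera call returned (one of the last four; its "shot" number tells which), for a name from the list of things; names that differ only in an ending like _2 or _b are one class to them, and where a whole thing is asked for, a point or a joint stands for the part that bears it (a point fixed in the world has none). Each returns a list of dicts, best first, with "confidence" (0 to 1); they miss things now and then, are a little off and sometimes report something else, mostly with a low value. They report only what shows in the picture. A call takes as long as a camera call.
- env.silhouettes(picture, query): "pixels" (420x560 bool, what is visible of it) and "centre" ([column, row] in pixels, amid what is visible of it).
The state is a dict: "time": time; "q": joint angles; "dq": joint speeds; "joint_efforts": joint torques, N m; "ee_pos": TCP position; "ee_rot": TCP orientation; "contact_force": force on the tool from outside, world axes, zero at the start; "torque": the same for the moment, N m; "grip_width": finger opening in m; "grasp_force": force on a finger pad.
Only numpy, scipy, OpenCV 4.12 (cv2) and the standard library are available. Lean on these libraries where they do the work, as an engineer would, in place of code of your own. Each camera call takes 0.05 s, during which the arm holds its last target. There are 200 camera calls.

## Working session

There is one attempt and no reset: what is moved stays moved. The work goes in short steps, Python scripts to look and compute and a tool call to move; the robot and the scene stay as the last step left them, time stands still between calls to the robot, and variables do not carry over. Pictures are saved under pics/ and viewed, at most 10 in all, crops included, and the job is handed in when it is done.

Besides the shell and the picture viewer there is one more tool, called after "Emit:" by a JSON object that holds its "fn" and its "kwargs". servo_tool: Moves the arm, as the interface text tells. Its arguments: {"type":"object","properties":{"increments":{"type":"array","items":{"type":"array"}},"gripper":{"type":"number"}},"required":["increments"]}

```bash
mkdir -p pics
cat > h.py <<'E'
import numpy as np, cv2
from workcell import env
def snap(n):
    p=env.snapshot(n); return p
def save(p,name): cv2.imwrite('pics/'+name,p['image'][:,:,::-1])
def ray(p,px):
    u=np.array([(px[0]-p['cx'])/p['fx'],(px[1]-p['cy'])/p['fy']])
    s=u.copy()
    for _ in range(20): s=u/(1+p['k1']*(s@s))
    R=np.array(p['R']);t=np.array(p['t'])
    d=R.T@np.array([s[0],s[1],1]); return -R.T@t, d/np.linalg.norm(d)
def proj(p,X):
    c=np.array(p['R'])@np.array(X)+np.array(p['t']); s=c[:2]/c[2]; s=s*(1+p['k1']*(s@s))
    return np.array([s[0]*p['fx']+p['cx'],s[1]*p['fy']+p['cy']])
def tri(rs):
    A=np.zeros((3,3));b=np.zeros(3)
    for o,d in rs:
        M=np.eye(3)-np.outer(d,d);A+=M;b+=M@o
    X=np.linalg.solve(A,b); return X,[np.linalg.norm((np.eye(3)-np.outer(d,d))@(X-o)) for o,d in rs]
E
python3 - <<'E'
from h import *
ims=[]
for n in ['scene','side']:
    p=snap(n); ims.append(p['image'])
    print(n,p['fx'],p['k1'],-np.array(p['R']).T@p['t'])
    for q in ['blue_flap_press','blue_flap','blue_section','white_section','paint_pot','cup_a','hammer']:
        print(q,[(round(r['confidence'],2),np.round(r['centre']),int(r['pixels'].sum())) for r in env.silhouettes(p,q)][:3])
    save(p,n+'0.png')
print(env.state())
E
```

```text
scene 418.87824316500513 -0.02382955630966604 [ 1.13008148 -0.63653938  1.11797087]
blue_flap_press [(0.7, array([214., 252.]), 1571)]
blue_flap [(0.63, array([214., 251.]), 1640)]
blue_section [(0.97, array([216., 267.]), 8017)]
white_section []
paint_pot [(0.55, array([213., 254.]), 1543), (0.49, array([168., 241.]), 168)]
cup_a [(0.79, array([332., 138.]), 478), (0.64, array([335., 258.]), 848), (0.43, array([108., 303.]), 613)]
hammer [(0.77, array([380., 173.]), 489)]
side 452.75038816247877 0.006867906121727778 [0.26365762 0.9828587  1.13257206]
blue_flap_press [(0.59, array([320., 164.]), 846), (0.2, array([321., 184.]), 5210)]
blue_flap [(0.7, array([317., 163.]), 849)]
blue_section [(0.62, array([321., 182.]), 5262)]
white_section [(0.61, array([280., 287.]), 9289)]
paint_pot [(0.54, array([364., 178.]), 167)]
cup_a [(0.9, array([283., 371.]), 1288), (0.59, array([224., 221.]), 787)]
hammer [(0.81, array([202., 362.]), 1197)]
{'time': 0.8, 'q': array([-1.26098804e-01,  2.20365919e-01,  1.52649254e+00, -4.30054409e-05,
        1.39472579e+00, -1.26112488e-01]), 'dq': array([ 7.92998368e-06,  7.34399338e-04, -5.64759414e-04, -1.06115826e-03,
        2.55250011e-04, -6.37698887e-04]), 'joint_efforts': array([-8.04001265e-04, -4.96797645e+01, -3.89703226e+01, -1.79019075e-04,
        6.89564822e-04, -1.04735966e-05]), 'ee_pos': array([ 6.24988530e-01, -1.58761800e-05,  2.31324725e-01]), 'ee_rot': array([ 1.62882912e-05,  7.07099280e-01,  7.07114282e-01, -1.41604380e-05]), 'contact_force': array([-0.25499683, -0.17471652, -0.23656386]), 'torque': array([ 0.04051145, -0.00069078,  0.01855909]), 'grasp_force': 0.0, 'grip_width': 0.08532753981607274}
```

View pics/scene0.png

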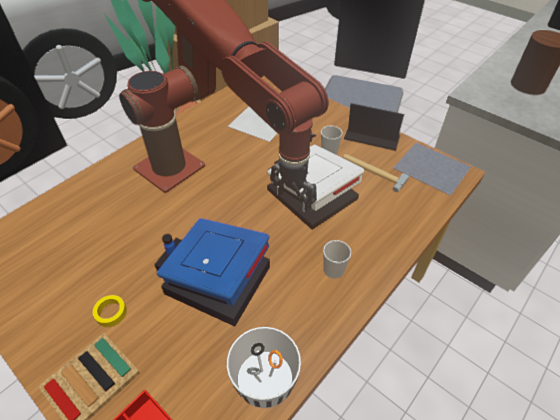

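View pics/side0.png

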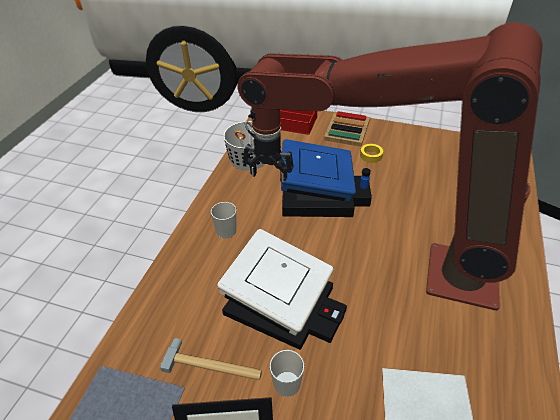

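The scene picture shows the blue section around (215,260) with the pale dot at (206,261). In the side picture the dot is at (318,157), and the gripper stands near the white section. Next I triangulate the dot and the flap's corners.

Run:
```python
from h import *
rs=[];P={}
for n,g in [('scene',(206,261)),('side',(318,157))]:
    p=snap(n);P[n]=p
    im=p['image'].astype(int); x,y=g
    w=im[y-7:y+8,x-7:x+8]; m=np.clip(w[...,0]-70,0,None)*1.0
    m[m<0.4*m.max()]=0
    yy,xx=np.nonzero(m); W=m[yy,xx]; c=(x-7+(W@xx)/W.sum(),y-7+(W@yy)/W.sum()); print(n,c,len(yy))
    rs.append(ray(p,c))
X,e=tri(rs); print(X,e)
for n,b in [('scene',(150,210,130,120)),('side',(265,130,120,90))]:
    x,y,w,h=b; c=P[n]['image'][y:y+h,x:x+w,::-1]
    cv2.imwrite('pics/c_%s.png'%n,cv2.resize(c,None,fx=4.5,fy=4.5,interpolation=cv2.INTER_CUBIC))
a=cv2.imread('pics/c_scene.png');b=cv2.imread('pics/c_side.png')
h=400
b=cv2.resize(b,(int(b.shape[1]*h/b.shape[0]*.75),300)); a=cv2.resize(a,(390,360)); 
o=np.zeros((360,390+b.shape[1],3),np.uint8);o[:,:390]=a;o[:300,390:]=b;cv2.imwrite('pics/crop.png',o);print(b.shape)
```

```text
scene (np.float64(205.421568627451), np.float64(260.78532792427313)) 25
side (np.float64(317.8987341772152), np.float64(156.4945147679325)) 8
[ 0.53409013 -0.26536316  0.14836684] [np.float64(0.0002374809843458381), np.float64(0.000237480984345782)]
(300, 400, 3)
```

View pics/crop.png

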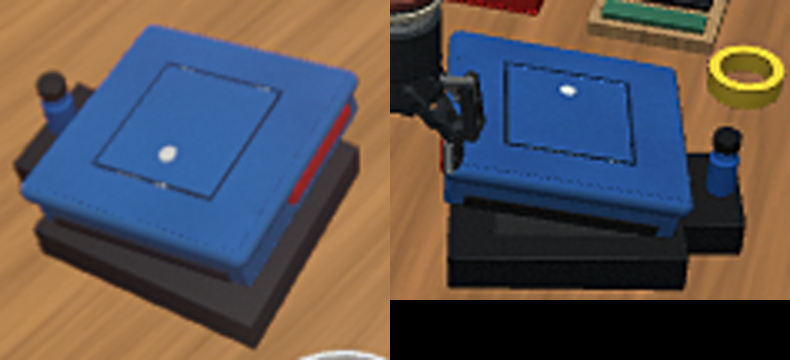

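The crop shows the dot near the edge away from the white section, so that is the free edge. The hinge is on the white section's side, and the jar is on the robot's side. I triangulate the four corners.

Run:
```python
from h import *
a=snap('scene');b=snap('side')
C={'free_low':((94,162),(628,82)),'free_high':((212,198),(507,63)),'hinge_low':((168,64),(633,163)),'hinge_high':((281,93),(507,145))}
V={}
for k,(s,d) in C.items():
    X,e=tri([ray(a,(150+s[0]/3,210+s[1]/3)),ray(b,(265+(d[0]-390)/3.333,130+d[1]/3.333))]); V[k]=X
    print(k,X.round(4),np.round(e[0],4))
x=(V['free_high']+V['hinge_high']-V['free_low']-V['hinge_low'])/2
y=(V['hinge_low']+V['hinge_high']-V['free_low']-V['free_high'])/2
print(x,y,np.linalg.norm(x),np.linalg.norm(y),'yaw',np.arctan2(x[1],x[0]),np.arctan2(-y[0],y[1]),'tilt',np.arcsin(x[2]/np.linalg.norm(x)))
c=sum(V.values())/4; print('centre',c,'press from centre',c-35e-3*y/np.linalg.norm(y))
```

```text
free_low [ 0.479  -0.3127  0.1328] 0.002
free_high [ 0.605  -0.2761  0.1575] 0.0024
hinge_low [ 0.4441 -0.1854  0.1318] 0.0006
hinge_high [ 0.568  -0.1486  0.155 ] 0.0014
[0.12491267 0.03669505 0.02396531] [-0.03594871  0.127471   -0.00172969] 0.1323783844747465 0.13245436248197698 yaw 0.2857274415722454 0.27487603995845855 tilt 0.18204017489309746
centre [ 0.52403881 -0.23069325  0.144275  ] press from centre [ 0.53353797 -0.26437643  0.14473205]
```

Emit:
{"fn": "servo_tool", "kwargs": {"increments": [[[-20,-6,-20],0],[[-55,-19,-20],0],[[-90,-31,-20],0],[[-125,-43,-20],0],[[-160,-55,-20],0],[[-195,-67,-20],0],[[-230,-79,-20],0],[[-255,-88,-20],0],[[-265,-91,-20],0],[[-265,-91,-20],0]], "gripper": 0}}

```text
time: 2.0
ee_pos: [0.5336, -0.266, 0.2512]
ee_rot: [-0.0, 0.708, 0.706, 0.0]
contact_force: [-0.3, 0.6, -1.2]
grip_width: -0.0003
grasp_force: 0.0
```

Run:
```python
from h import *
p=snap('wrist'); save(p,'w1.png'); s=env.state(); print(s['time'],s['ee_pos'],s['ee_rot'],s['contact_force'],s['grip_width'])
print('pred dot',proj(p,[.534,-.265,.148]),'tcp',proj(p,s['ee_pos']))
```

```text
2.05 [ 0.53408669 -0.26485535  0.25126227] [-1.43206348e-04  7.07442264e-01  7.06771071e-01  2.76823229e-04] [ 0.30899454  0.40051338 -0.24658343] -0.00017384067513002746
pred dot [283.17727164 203.68636142] tcp [283.38423965 263.6486485 ]
```

View pics/w1.png

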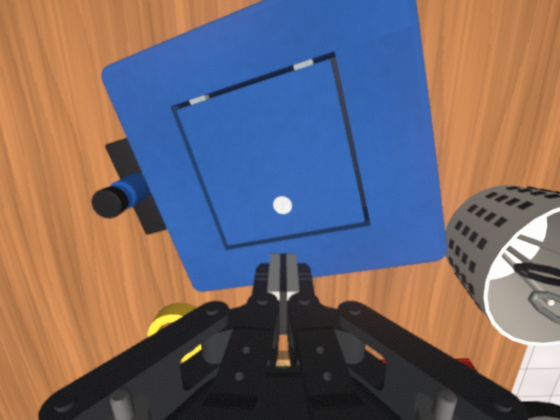

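The wrist view shows the dot at (282,205), within 2 px of the prediction. I descend now.

Emit:
{"fn": "servo_tool", "kwargs": {"increments": [[[0,0,25],0],[[0,0,55],0],[[0,0,75],0],[[0,0,84],0],[[0,0,87],0],[[0,0,90],0],[[0,0,92],0],[[0,0,94],0],[[0,0,96],0],[[0,0,98],0]]}}

```text
time: 3.05
ee_pos: [0.5342, -0.2652, 0.1536]
ee_rot: [0.0, 0.707, 0.707, 0.0]
contact_force: [-1.4, 0.1, -0.3]
grip_width: 0.0002
grasp_force: 0.0
```

Emit:
{"fn": "servo_tool", "kwargs": {"increments": [[[0,0,2],0],[[0,0,4],0],[[0,0,6],0],[[0,0,8],0],[[0,0,9],0],[[0,0,10],0]]}}

```text
time: 3.65
ee_pos: [0.5345, -0.2651, 0.1436]
ee_rot: [0.001, 0.707, 0.707, 0.0]
contact_force: [1.5, 0.8, 3.2]
grip_width: 0.0001
grasp_force: 1.5
```

Emit:
{"fn": "servo_tool", "kwargs": {"increments": [[[0,0,1],0],[[0,0,2],0],[[0,0,2],0],[[0,0,2],0]]}}

```text
time: 4.05
ee_pos: [0.5347, -0.2651, 0.1426]
ee_rot: [0.001, 0.707, 0.707, 0.0]
contact_force: [0.4, 2.0, 8.7]
grip_width: 0.0
grasp_force: 3.8
```

Emit:
{"fn": "servo_tool", "kwargs": {"increments": [[[0,0,1],0],[[0,0,1],0],[[0,0,1],0],[[0,0,-15],0],[[0,0,-45],0],[[0,0,-80],0],[[0,0,-110],0],[[0,0,-130],0],[[0,0,-130],0],[[0,0,-130],0]]}}

```text
time: 5.05
ee_pos: [0.5336, -0.2651, 0.2709]
ee_rot: [-0.0, 0.707, 0.707, -0.0]
contact_force: [-0.4, -0.5, -0.3]
grip_width: -0.0004
grasp_force: 0.0
```

Emit:
{"fn": "servo_tool", "kwargs": {"increments": [[[0,0,0],0],[[0,0,0],0],[[0,0,0],0],[[0,0,0],0],[[0,0,0],0],[[0,0,0],0],[[0,0,0],0],[[0,0,0],0],[[0,0,0],0],[[0,0,0],0]]}}

```text
time: 6.05
ee_pos: [0.534, -0.265, 0.2713]
ee_rot: [0.0, 0.707, 0.707, 0.0]
contact_force: [-0.3, 0.2, -0.2]
grip_width: 0.0003
grasp_force: 0.0
```

Run:
```python
from h import *
p=snap('wrist'); save(p,'w2.png'); s=env.state(); print(s['time'],s['ee_pos'],s['contact_force'])
ey=np.array([-.276,.961,0]); H=np.array([.534,-.265,.148])+.1*ey
n=np.array([-np.sin(.2)*.961,-np.sin(.2)*.276,np.cos(.2)])
for a in (0,.3,.59): 
    X=H-.1*(np.cos(a)*ey-np.sin(a)*n); print(a,X.round(4),proj(p,X).round(),'free edge',(H-.13*(np.cos(a)*ey-np.sin(a)*n)).round(4))
```

```text
6.1 [ 0.53399238 -0.26500429  0.27131454] [ 0.87793709 -0.41005659  0.59429758]
0 [ 0.534 -0.265  0.148] [283. 198.] free edge [ 0.5423 -0.2938  0.148 ]
0.3 [ 0.5271 -0.2623  0.177 ] [275. 205.] free edge [ 0.5333 -0.2904  0.1857]
0.59 [ 0.5187 -0.2518  0.2025] [262. 203.] free edge [ 0.5224 -0.2767  0.2189]
```

View pics/w2.png

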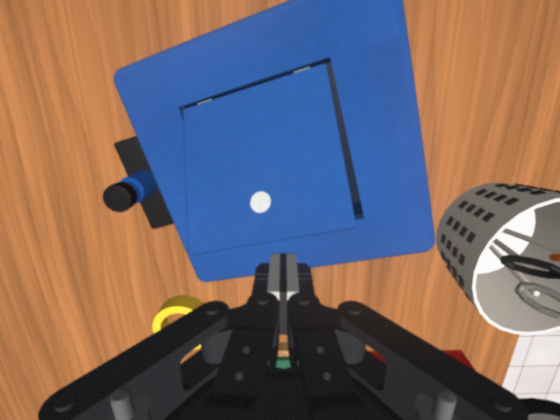

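The flap is open: the dot at (260,202) matches the predicted position for 0.59 rad, and the finger is well clear. I go above the opened press point and then follow its arc down.

Emit:
{"fn": "servo_tool", "kwargs": {"increments": [[[7,-8,0],0],[[13,-15,0],0],[[13,-15,10],0],[[13,-15,25],0],[[13,-15,35],0],[[13,-15,42],0],[[13,-15,46],0],[[13,-15,50],0],[[13,-15,54],0],[[13,-15,58],0]]}}

```text
time: 7.1
ee_pos: [0.5192, -0.2522, 0.2133]
ee_rot: [0.0, 0.707, 0.707, 0.0]
contact_force: [0.3, 1.1, -0.3]
grip_width: -0.0002
grasp_force: 0.0
```

Emit:
{"fn": "servo_tool", "kwargs": {"increments": [[[-1,1,4],0],[[-3,2,9],0],[[-5,3,14],0],[[-6,5,19],0],[[-8,6,24],0],[[-10,8,29],0],[[-11,9,34],0],[[-11,10,39],0],[[-12,11,44],0],[[-12,12,49],0]]}}

```text
time: 8.1
ee_pos: [0.5312, -0.2643, 0.164]
ee_rot: [0.0, 0.707, 0.707, -0.0]
contact_force: [1.1, -1.3, 1.0]
grip_width: 0.0001
grasp_force: 1.0
```

Emit:
{"fn": "servo_tool", "kwargs": {"increments": [[[0,1,4],0],[[-1,2,8],0],[[-1,3,12],0],[[-1,3,15],0],[[-1,3,17],0],[[-1,3,19],0],[[-1,3,21],0],[[-1,3,23],0],[[-1,3,23],0],[[-1,3,23],0]]}}

```text
time: 9.1
ee_pos: [0.5347, -0.265, 0.1426]
ee_rot: [0.001, 0.707, 0.707, 0.0]
contact_force: [0.2, 3.0, 7.9]
grip_width: -0.0003
grasp_force: 3.7
```

It is at the bottom with the same depth and force as the first press. I hold it there, then withdraw.

Emit:
{"fn": "servo_tool", "kwargs": {"increments": [[[0,0,1],0],[[0,0,1],0],[[0,0,1],0],[[0,0,1],0],[[0,0,-3],0],[[0,0,-8],0],[[0,0,-25],0],[[0,0,-60],0],[[0,0,-100],0],[[0,0,-130],0]]}}

```text
time: 10.1
ee_pos: [0.5339, -0.2653, 0.2733]
ee_rot: [0.0, 0.707, 0.707, -0.0]
contact_force: [-0.0, -0.7, 0.2]
grip_width: 0.0001
grasp_force: 0.0
```

Emit:
{"fn": "servo_tool", "kwargs": {"increments": [[[0,0,0],0],[[0,0,0],0],[[0,0,0],0],[[0,0,0],0],[[0,0,0],0],[[0,0,0],0],[[0,0,0],0],[[0,0,0],0],[[0,0,0],0],[[0,0,0],0]]}}

```text
time: 11.1
ee_pos: [0.534, -0.265, 0.2714]
ee_rot: [0.0, 0.707, 0.707, -0.0]
contact_force: [-0.7, -0.3, -0.7]
grip_width: 0.0001
grasp_force: 0.0
```

Run:
```python
from h import *
p=snap('wrist'); save(p,'w3.png'); s=env.state(); print(s['time'],s['ee_pos'],s['contact_force'],proj(p,[.534,-.265,.148]),proj(p,[.5187,-.2518,.2025]))
```

```text
11.15 [ 0.53403056 -0.26503084  0.2713793 ] [ 0.86915472 -0.24310297 -0.57734609] [282.75765025 197.8969432 ] [262.10076062 202.66325062]
```

View pics/w3.png

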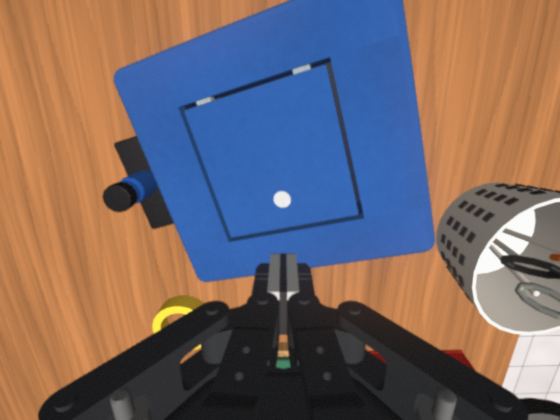

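The dot is back at (282,199), where it should be for a shut flap. The gap is even all round, the jar still stands, and the robot is clear.

```bash
python3 -c "
from workcell import env
print(env.finish_job())"
```

```text
the job is handed in; nothing more can be done
None
```

I pressed the blue flap open, it stood open untouched for about a second, and I pressed it back shut; it was still shut in the last picture about a second after I withdrew the finger, and I handed the job in at about 11 s, with no verdict returned.

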